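# Shut the cedar jar and present the ball on its incense plate

## Task

A cedar ball has been put out on the small incense plate: first screw the jar of cedar balls fully shut (clockwise seen from above, until the lid stops), and let go of it. Then pick up the plate by its two long side walls, lift it level a good 10 cm straight above its cork block and turn it a quarter turn, either way, so that its ears point across the block and someone can take it by an ear, with the ball always staying loose in the middle of the dish. Finish while still holding the plate up there, level and still; leave the coin cup, door wedge and shoe inserts where they are.

Things in the scene. Friction and masses are not known exactly. Their poses are not given: they have to be found in the camera images.
- cork_block: Cork block fixed to the bench, 100 x 40 mm, 18 mm high, carrying the plate at the start. Origin: centre of its underside on the bench; x along its 100 mm length, z up.
- plate_center (a point): Centre of the loose ceramic plate (about 160 g), 9 mm above its underside, 27 mm above the bench at the start. x lengthwise (124 mm over both ears, which are 36 mm wide), y across, z up. Grasp it across its straight upright side walls: 62 mm over outer faces, 92 mm long, 18 mm high; they overhang the block by 11 mm. Round dish 54 mm across, sloping 7 degrees to the middle.
- ball_center (a point): Centre of the loose wooden cedar ball, 28 mm diameter, 12 g, that lies in the middle of the plate's dish; its centre is then 11 mm above the plate's centre point. It rolls freely.
- jar: Clear jar of cedar balls in a wooden holder 120 x 84 mm fixed to the bench. Two 14 mm wide posts, 66 mm high, stand at the holder's ends, 52 mm either side of the centre along x. Origin: centre of the underside, on the bench; x through the posts, z up.
- lid_grip (a point): Centre of the upright bar on the jar's aluminium screw lid, 97 mm above the bench, on the turning axis; x along the bar, y across, z up. Bar 56 mm long, 14 mm wide, 30 mm high (82 to 112 mm above the bench), on a disc of 82 mm diameter whose top face is 82 mm above the bench.
- jar_lid (a joint): Turn of the lid in rad: 0 is fully shut (hard stop; the bar then points at the two posts), growing anticlockwise seen from above as it is unscrewed, up to 1.45. It starts 0.8 to 1.3 open, needs about 0.06 N m, does not rise and stays where it is left.
- coin_cup: Stainless steel coin cup, 72 mm across, 58 mm high, loose, to be left alone. Origin: centre of its underside.
- door_wedge: Grey plastic door wedge, 100 x 36 x 26 mm, loose, to be left alone. Origin: centre of its underside; x points to the thick end.
- insert_a: Cedar shoe insert (left one), about 203 mm long, 60 mm high, loose, to be left alone. Origin on the bench near mid-length; x towards the toe.
- insert_b: Cedar shoe insert (right one), the same as the other, to be left alone.
There are look-alikes about, which are no part of the job. What is shaped like the jar but red or turquoise is not meant.

How it is judged:
On the way, in this order (a step that is already met when the one before it is completed fails the run):
1. the jar's lid is screwed shut and let go (value of joint jar_lid below 0.12 rad and contact force between jar and the arm below 0.1 N and contact force between jar and the fingers below 0.1 N), for 0.2 s.
2. the plate is lifted well clear, level, with the ball in the middle of its dish (height (world z) of plate_center above 0.115 m and horizontal distance between plate_center and cork_block below 0.08 m and angle between plate_center's own z axis and vertical below 0.12 rad and horizontal distance between ball_center and plate_center below 0.012 m and z of ball_center in the frame of plate_center between 0 and 0.025 m), for 0.2 s.
At the end, for the whole second after the job is handed in: Lid shut within 0.12 rad; plate held by the fingers (over 1 N), centre over 115 mm up and within 80 mm sideways of the block, level within 0.12 rad, lengthwise across the block within 0.15 rad, at rest (under 0.03 m/s); ball in the dish within 12 mm of its middle (all of step 2 and angle between the x axis of plate_center and the y axis of cork_block, either way round below 0.15 rad and contact force between plate and the fingers above 1 N and linear speed of plate below 0.03 m/s and value of joint jar_lid below 0.12 rad); the arm keeps its last pose, push and grip.
It fails at once if the plate is tipped more than 0.2 rad (angle between plate_center's own z axis and vertical above 0.2 rad).
It fails at once if the ball rolls more than 20 mm from the middle of the dish (horizontal distance between ball_center and plate_center above 0.02 m).
It fails at once if the coin cup, door wedge or a shoe insert is moved more than 30 mm (distance of any of coin_cup, door_wedge, insert_a, insert_b from where it was at the start of the episode above 0.03 m).
It also fails if it takes over 54 s, if anything falls off the work surface, if the arm or the gripper's body presses on something with over 40 N, if the wrist force passes 120 N, or if a joint passes its speed limit or range.

## Robot

A 7-joint arm with a two-finger parallel gripper is mounted at the origin on the work surface. World frame = base frame: x ahead of the robot, y to its left, z up, the work surface at z = 0. Lengths are in m, angles in rad, forces in N, time in s.
With the tool pointing down it reaches from about 0.4 to 0.85 m from the base axis. Payload 10.4 kg.
Tool frame: the origin (TCP) lies midway between the tips of the shut fingers; the grasp point (between the pads) lies 19 mm behind it; x points along the fingers, z is the direction in which the jaws open and shut, and the axes are right-handed (so a half turn about x gives the same grasp; the last joint's range is limited). The gripper opens to 87 mm and grips with 3 to 60 N. Pads are 19 mm wide; open, the fingers measure 117 mm over their backs; the gripper's body (75 mm by 190 mm) begins 51 mm behind the grasp point.
Start: joints at [-0.023, 0.332, -0.065, 1.46, 0.022, 1.35, -0.088], TCP at [0.625, 0, 0.223] pointing down, gripper open.
Joint ranges: [-2.6, 2.6], [-0.5, 2.12], [-1.47, 1.34], [0.16, 2.42], [-1.27, 4.41], [0.06, 2.06], [-2.6, 2.6]. Speed limits (rad/s): [2.22, 2.22, 2.79, 2.79, 3.14, 3.14, 3.14].

## Interface

Orientations are given as a unit quaternion [x, y, z, w].
In Python, from bench import read_state, camera, camera_params, close_job gives the robot as it stands.
- The arm moves only by the tool arm_command, never from a script. Its argument "targets" is a list of rows, each a list of 7 numbers: the closure in counts, from 0 (fully open) to 255 (shut), then the shift along the tool's x, y, z in mm, then the turn, a rotation vector about the tool's x, y, z in rad. A call has 1 to 10 rows; each row is the pose to reach, as a shift and turn from the pose commanded when the call began, along the tool's axes at that moment; what a row does not reach only later rows make up. A row lasts 1/10 s, in which the tool goes at most 50 mm and 8.59 degrees, less where a joint would pass 70% of its speed; a pose out of reach is approached as far as the arm can. A call with a gripper value outside its range is refused whole. The fingers move at their own pace and stop on an object; "newtons" is the grip in N (left out, the last holds). Time passes only in rows, so rows that repeat a pose let the fingers close. It gives the time, the measured TCP pose, the force and the opening at its end, in the units of the state.
- read_state(): the state, without advancing time (a new reading comes with each control period).
- camera(name): name is "scene" or "side" or "wrist"; returns the picture (480x640x3 uint8, red, green, blue); there is no depth.
- camera_params(name): a dict with "intrinsics" (3x3 intrinsics, pixels), "xyz" and "orientation" of the camera in the world; the wrist camera has in their place "mount" (4x4, takes a point from camera to tool coordinates, whose origin is the TCP and whose axes are the tool frame's). Camera axes: x right, y down, z forward; pixel columns grow to the right and rows downward; lengths in m; the calibration is good to about 2 mm. A picture is of the moment at which its call begins: read the wrist's pose just before it. camera_params takes no time and is no camera call.
- close_job(): hands the job in, once; it reports no verdict.
The state is a dict: "time": time; "joint_positions": joint angles; "joint_vel": joint speeds; "joint_torque": joint torques, N m; "ee_pos": TCP position; "eef_rot": TCP orientation; "ft_force": force on the tool from outside, world axes, zero at the start; "torque": the same for the moment, N m; "width": finger opening in m.
Only numpy, scipy, OpenCV 4.12 (cv2) and the standard library are available. Lean on these libraries where they do the work, as an engineer would, in place of code of your own. Each camera call takes 0.05 s, during which the arm holds its last target.

## Working session

There is one attempt and no reset: what is moved stays moved. The work goes in short steps, Python scripts to look and compute and a tool call to move; the robot and the scene stay as the last step left them, time stands still between calls to the robot, and variables do not carry over. Pictures are saved under pics/ and viewed, and the job is handed in when it is done.

Besides the shell and the picture viewer there is one more tool, called as name([rows], argument=value, ...), one row to a line, values as JSON. arm_command: Moves the arm, as the interface text tells. Its arguments: {"type":"object","properties":{"targets":{"type":"array"},"newtons":{"type":"number"}},"required":["targets"]}

```bash
mkdir -p pics; ls; python3 - <<'E'
from bench import *
import cv2
s=read_state();print({k:s[k] for k in('time','ee_pos','eef_rot','width','ft_force')})
for n in('scene','side','wrist'):
    p=camera_params(n);print(n,p)
    cv2.imwrite(f'pics/{n}0.png',camera(n)[:,:,::-1])
E
```

```text
pics
{'time': 0.0, 'ee_pos': array([6.24606613e-01, 1.42401460e-05, 2.21750174e-01]), 'eef_rot': array([-5.20135083e-05,  7.07613883e-01,  1.30725132e-06,  7.06599313e-01]), 'width': 0.08730294262218515, 'ft_force': array([-0.0296509 ,  0.03620863, -0.36852657])}
scene {'intrinsics': array([[577.58483929,   0.        , 314.16148129],
       [  0.        , 577.58483929, 240.07372879],
       [  0.        ,   0.        ,   1.        ]]), 'xyz': array([ 1.11198362, -0.73294888,  0.80533344]), 'orientation': array([ 0.85644756,  0.30413812, -0.14694072, -0.39039213])}
side {'intrinsics': array([[488.04544707,   0.        , 314.67429739],
       [  0.        , 488.04544707, 235.8123268 ],
       [  0.        ,   0.        ,   1.        ]]), 'xyz': array([0.1144217 , 0.43655092, 0.61632982]), 'orientation': array([-0.30474235,  0.84865493, -0.40645829,  0.1473383 ])}
wrist {'intrinsics': array([[374.52888031,   0.        , 321.79531198],
       [  0.        , 374.52888031, 238.06158677],
       [  0.        ,   0.        ,   1.        ]]), 'mount': array([[ 8.07567757e-04, -2.66135981e-01,  9.63935157e-01,
        -1.63412013e-01],
       [-3.47629317e-04, -9.63935488e-01, -2.66135781e-01,
         7.15143840e-02],
       [ 9.99999613e-01, -1.20169444e-04, -8.70959890e-04,
        -2.56295682e-04],
       [ 0.00000000e+00,  0.00000000e+00,  0.00000000e+00,
         1.00000000e+00]])}
```

View pics/scene0.png

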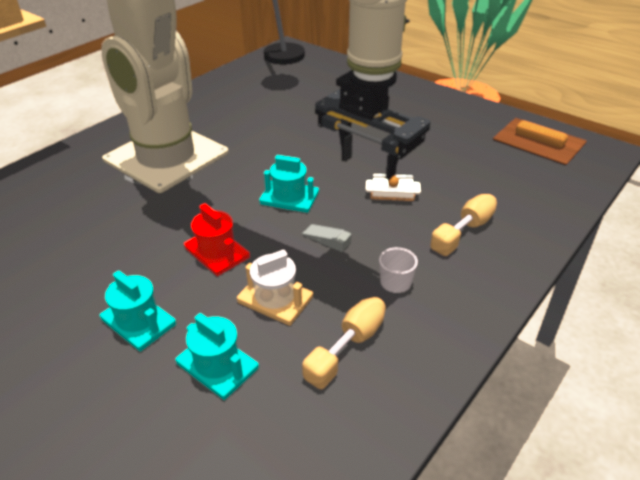

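View pics/side0.png

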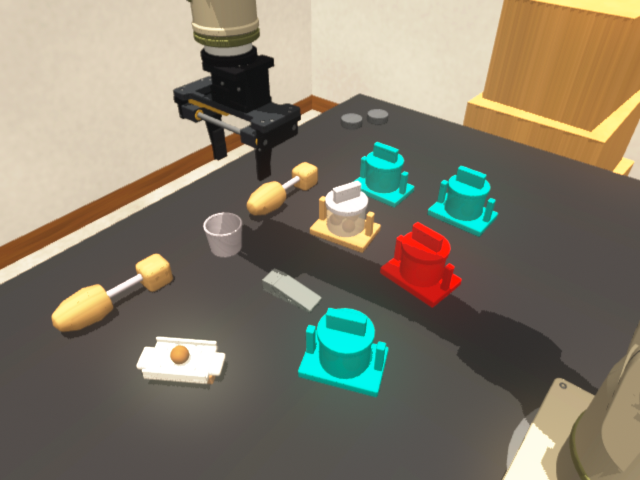

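View pics/wrist0.png

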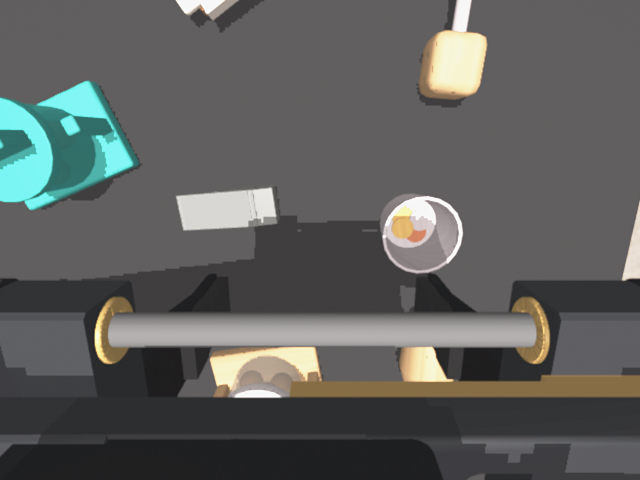

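```bash
python3 - <<'E'
import cv2
a=cv2.imread('pics/scene0.png');b=cv2.imread('pics/side0.png')
def c(im,x,y,w,h,k,n): cv2.imwrite(n,cv2.resize(im[y:y+h,x:x+w],None,fx=k,fy=k,interpolation=cv2.INTER_CUBIC))
c(a,230,240,100,90,6,'pics/s_jar.png');c(a,350,160,90,60,8,'pics/s_plate.png')
c(b,300,165,100,90,6,'pics/d_jar.png');c(b,130,320,110,75,7,'pics/d_plate.png')
E
```

```text
(no output)
```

View pics/s_jar.png

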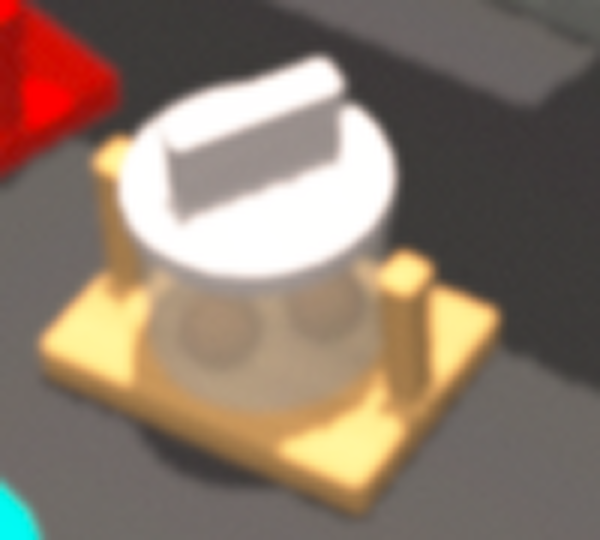

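View pics/s_plate.png

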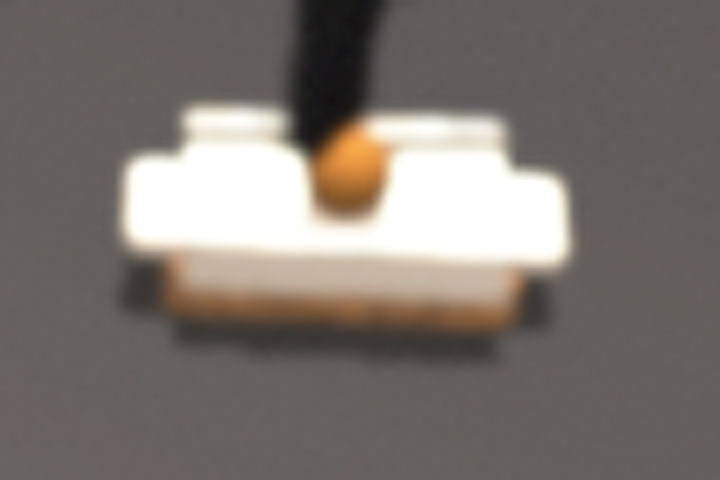

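View pics/d_jar.png

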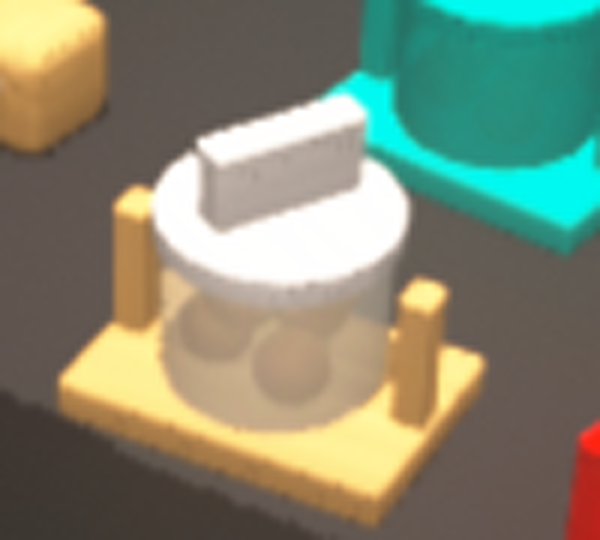

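View pics/d_plate.png

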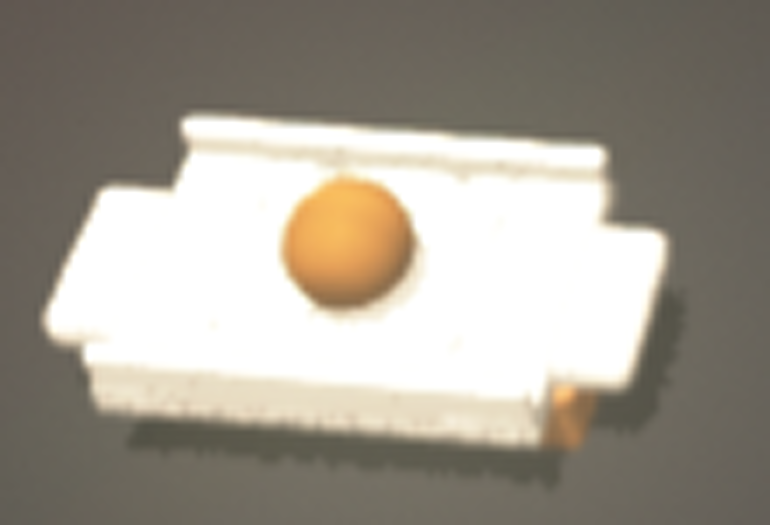

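```bash
cat > h.py <<'E'
import numpy as np
from bench import *
from scipy.spatial.transform import Rotation as R
def ray(n,u,v,st=None):
    p=camera_params(n);K=p['intrinsics'];d=np.linalg.inv(K)@[u,v,1]
    if n=='wrist':
        st=st or read_state();Rt=R.from_quat(st['eef_rot']).as_matrix();M=p['mount']
        return st['ee_pos']+Rt@M[:3,3],Rt@M[:3,:3]@d
    return p['xyz'],R.from_quat(p['orientation']).as_matrix()@d
def onz(n,u,v,z,st=None):
    o,d=ray(n,u,v,st);return (o+d*(z-o[2])/d[2])
E
python3 - <<'E'
from h import *
np.set_printoptions(precision=4,suppress=True)
def S(x,y,z,ox,oy,k,n): return onz(n,x/k+ox,y/k+oy,z)[:2]
sj=lambda x,y,z:S(x,y,z,230,240,6,'scene')
dj=lambda x,y,z:S(x,y,z,300,165,6,'side')
for n,f,l,r,p,q in(('scene',sj,(176,140),(333,75),(116,150),(410,270)),('side',dj,(205,150),(359,106),(134,195),(424,292))):
    a,b=f(*l,.112),f(*r,.112);c,d=f(*p,.066),f(*q,.066)
    print(n,'bar',(a+b)/2,a-b,np.degrees(np.arctan2(*(a-b)[::-1])),'posts',(c+d)/2,np.linalg.norm(c-d),np.degrees(np.arctan2(*(c-d)[::-1])))
dp=lambda x,y,z:S(x,y,z,130,320,7,'side');sp=lambda x,y,z:S(x,y,z,350,160,8,'scene')
print('ball',dp(348,243,.038),sp(350,168,.038))
def an(v):return np.degrees(np.arctan2(v[1],v[0]))
a,b=dp(185,118,.036),dp(607,148,.036);print('farwall',a,b,np.linalg.norm(a-b),an(a-b))
a,b=dp(95,405,.018),dp(540,445,.018);print('nearbot',a,b,np.linalg.norm(a-b),an(a-b))
for z in(.02,.027,.036):
  e=[dp(x,y,z) for x,y in((105,187),(45,335),(632,388),(665,232))];print('ears',z,np.mean(e,0),an(e[0]-e[3]),an(e[1]-e[2]),np.linalg.norm(e[0]-e[3]))
print('wedge',onz('side',292,290,0.013)[:2],'cup',onz('side',224,225,.058)[:2])
print('ins', onz('side',155,272,.05)[:2],onz('side',80,308,.05)[:2], onz('side',305,176,.05)[:2],onz('side',265,200,.05)[:2])
for n,u,v in(('t1',345,325),('red',425,243),('t2',384,168)):print(n,onz('side',u,v,.082)[:2])
E
```

```text
scene bar [ 0.5647 -0.2005] [-0.0171 -0.0502] -108.8236177169532 posts [ 0.5608 -0.1983] 0.10752759235644553 -170.68337255933335
side bar [ 0.5631 -0.2008] [0.0224 0.0511] 66.36465189465427 posts [ 0.5651 -0.2027] 0.10674225219004965 8.612412868832303
ball [0.55   0.2195] [0.5471 0.2243]
farwall [0.6052 0.2202] [0.5287 0.1677] 0.09281158994762902 34.421266307249816
nearbot [0.5724 0.2709] [0.4945 0.219 ] 0.09364205774684116 33.63450887474814
ears 0.02 [0.553  0.2178] 33.90729975879372 33.50497122682704 0.12419856989620731
ears 0.027 [0.5479 0.2204] 33.907299758793734 33.504971226827024 0.12274066865548126
ears 0.036 [0.5413 0.2237] 33.90729975879374 33.50497122682705 0.12086622420311942
wedge [ 0.5288 -0.001 ] cup [ 0.7107 -0.0153]
ins [0.7117 0.1416] [0.7338 0.2666] [ 0.7141 -0.2538] [ 0.7173 -0.1318]
t1 [0.3766 0.0534]
red [ 0.3804 -0.1805]
t2 [ 0.5718 -0.3449]
```

Candidates for the jar in the scene picture are turquoise (290,182), (135,308), (215,353), red (214,238) and clear with a wooden holder (275,285). I choose the clear one, and the crop shows cedar balls, an aluminium lid and a bar that is about 60° open. The plate is at (393,186), white on cork. The tray far off at (540,138) is a different object.

arm_command([
  [0,0,-40,-12,0.08,0,0],
  [0,0,-80,-24,0.16,0,0],
  [0,10,-120,-36,0.24,0,0],
  [0,25,-160,-49,0.31,0,0],
  [0,40,-200.5,-61,0.375,0,0],
  [0,60,-200.5,-61,0.375,0,0],
  [0,60,-200.5,-61,0.375,0,0],
  [0,60,-200.5,-61,0.375,0,0],
], newtons=20)

```text
time: 0.95
ee_pos: [0.5643, -0.1993, 0.1627]
eef_rot: [0.132, 0.695, -0.131, 0.695]
ft_force: [-0.0, 0.8, 0.1]
width: 0.087
```

```bash
python3 - <<'E'
from h import *
import cv2
s=read_state();print(s['time'],s['ee_pos'],R.from_quat(s['eef_rot']).as_matrix().round(3),s['joint_positions'],s['torque'])
a=camera('wrist')[:,:,::-1];b=camera('side')[120:300,230:470,::-1]
cv2.imwrite('pics/w1.png',a);cv2.imwrite('pics/d1.png',cv2.resize(b,None,fx=3,fy=3))
E
```

```text
0.95 [ 0.56427722 -0.19932178  0.1626621 ] [[-0.     0.365  0.931]
 [ 0.001  0.931 -0.365]
 [-1.     0.001 -0.001]] [ 0.19526077  0.31055307  0.08331874  1.61870603 -0.02784566  1.21412391
 -0.08904097] [0.01551401 0.01164542 0.01781831]
```

View pics/w1.png

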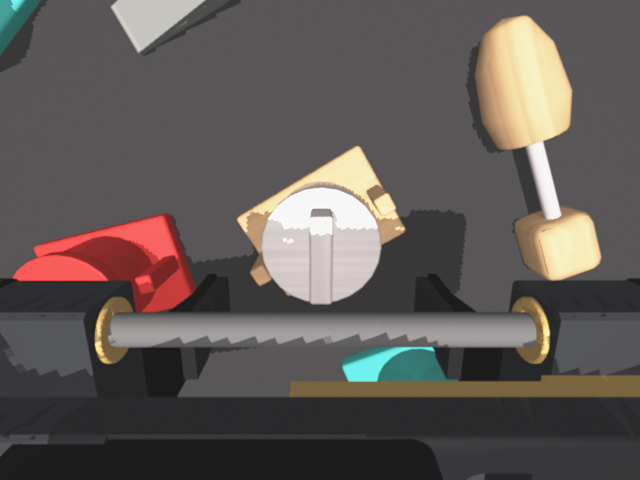

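View pics/d1.png

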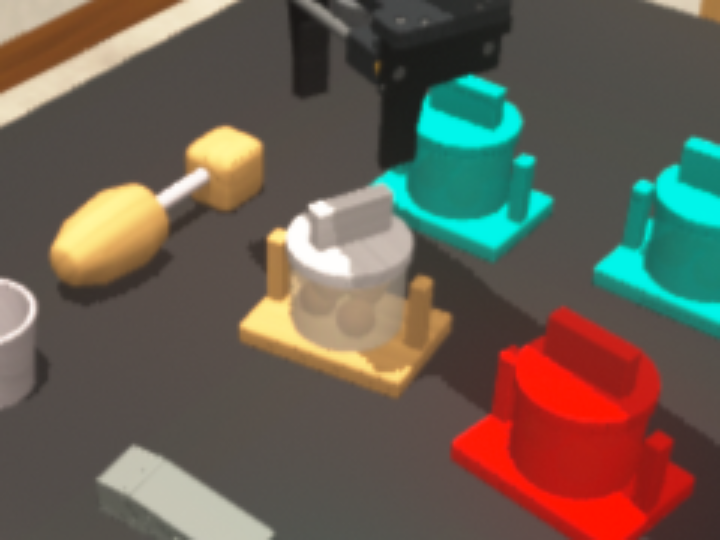

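```bash
python3 - <<'E'
from h import *
for p in((321,245,.082),(320,210,.112),(321,303,.112),(376,187,.066),(255,262,.066),(390,207,.066),(268,283,.066)):print(p,onz('wrist',*p)[:2].round(4))
a=onz('wrist',381,199,.066)-onz('wrist',260,273,.066);print(np.degrees(np.arctan2(a[1],a[0])),np.linalg.norm(a))
E
```

```text
(321, 245, 0.082) [ 0.5642 -0.2001]
(320, 210, 0.112) [ 0.5747 -0.1718]
(321, 303, 0.112) [ 0.5537 -0.227 ]
(376, 187, 0.066) [ 0.6136 -0.1792]
(255, 262, 0.066) [ 0.5125 -0.1989]
(390, 207, 0.066) [ 0.6181 -0.1962]
(268, 283, 0.066) [ 0.5148 -0.2176]
10.954485876661568 0.1035307193136546
```

The wrist view shows the bar upright in the picture at (321,257), with the lid centre at (321,245) right under the TCP. The posts are at about 10°, so the lid needs about 1.02 rad clockwise.

arm_command([
  [120,35,-1,0,0,0,0],
  [120,65,-1,0,0,0,0],
  [120,75,-1,0,0,0,0],
  [255,75,-1,0,0,0,0],
  [255,75,-1,0,0,0,0],
  [255,75,-1,0,0,0,0],
  [255,75,-1,0,0,0,0],
  [255,75,-1,0,0,0,0],
  [255,75,-1,0,0,0,0],
], newtons=20)

```text
time: 1.95
ee_pos: [0.5639, -0.2015, 0.088]
eef_rot: [0.132, 0.694, -0.132, 0.695]
ft_force: [-0.6, 0.7, 0.4]
width: 0.023
```

arm_command([
  [255,0,0,0,0,0,0],
  [255,0,0,0,0,0,0],
  [255,0,0,0,0,0,0],
  [255,0,0,0,0,0,0],
])

```text
time: 2.35
ee_pos: [0.5628, -0.2011, 0.0877]
eef_rot: [0.132, 0.695, -0.132, 0.694]
ft_force: [-6.1, 2.3, 5.6]
width: 0.0135
```

arm_command([
  [255,0,0,-1,0.1,0,0],
  [255,0,0,-1,0.2,0,0],
  [255,0,0,-1,0.3,0,0],
  [255,0,0,-1,0.4,0,0],
  [255,0,0,-1,0.5,0,0],
  [255,0,0,-1,0.6,0,0],
  [255,0,0,-1,0.7,0,0],
  [255,0,0,-1,0.78,0,0],
  [255,0,0,-1,0.84,0,0],
  [255,0,0,-1,0.88,0,0],
])

```text
time: 3.35
ee_pos: [0.5621, -0.2004, 0.0877]
eef_rot: [0.416, 0.573, -0.416, 0.571]
ft_force: [-3.9, 3.7, 5.0]
width: 0.0139
```

```bash
python3 - <<'E'
from h import *
s=read_state();M=R.from_quat(s['eef_rot']).as_matrix();print(s['torque'],s['ft_force'],np.degrees(np.arctan2(M[1,2],M[0,2])),s['width'],s['ee_pos'])
E
```

```text
[0.59968844 1.03511897 0.02413226] [-3.8753678   3.72406018  5.01486555] -72.02559229688084 0.01392062362676564 [ 0.56213285 -0.20044686  0.08770089]
```

arm_command([
  [255,0,0,0,0.05,0,0],
  [255,0,0,0,0.09,0,0],
  [255,0,0,0,0.12,0,0],
  [255,0,0,0,0.14,0,0],
  [255,0,0,0,0.14,0,0],
])

```text
time: 3.85
ee_pos: [0.5621, -0.2003, 0.0877]
eef_rot: [0.454, 0.543, -0.454, 0.541]
ft_force: [-4.0, 3.0, 5.6]
width: 0.0141
```

```bash
python3 - <<'E'
from h import *
s=read_state();M=R.from_quat(s['eef_rot']).as_matrix();print(s['torque'],s['ft_force'],np.degrees(np.arctan2(M[1,2],M[0,2])),s['width'],s['ee_pos'])
E
```

```text
[ 0.75945035  1.11658101 -0.06630355] [-4.01550214  2.98642795  5.63193446] -79.94495251721467 0.01412063814353036 [ 0.5621118  -0.20027812  0.08769249]
```

arm_command([
  [255,0,0,0,0.03,0,0],
  [255,0,0,0,0.06,0,0],
  [255,0,0,0,0.09,0,0],
  [255,0,0,0,0.1,0,0],
  [255,0,0,0,0.1,0,0],
])

```text
time: 4.35
ee_pos: [0.5625, -0.2002, 0.0876]
eef_rot: [0.481, 0.519, -0.481, 0.518]
ft_force: [-4.3, 4.3, 4.4]
width: 0.0147
```

```bash
python3 - <<'E'
from h import *
s=read_state();M=R.from_quat(s['eef_rot']).as_matrix();print(s['torque'],s['ft_force'],np.degrees(np.arctan2(M[1,2],M[0,2])),s['width'],s['ee_pos'])
E
```

```text
[0.82150639 0.95136968 0.51503412] [-4.3241907   4.25223337  4.4403039 ] -85.63981175300715 0.014724788004709449 [ 0.56250541 -0.200219    0.08763992]
```

Torque has jumped to 0.5 N m, so the lid is at its stop. I'll relax the twist, open and rise.

arm_command([
  [255,0,0,0,-0.03,0,0],
  [100,0,0,0,-0.03,0,0],
  [100,0,0,0,-0.03,0,0],
  [100,0,0,0,-0.03,0,0],
  [100,0,0,0,-0.03,0,0],
  [0,-50,0,0,-0.03,0,0],
  [0,-100,0,0,-0.03,0,0],
  [0,-125,0,0,-0.03,0,0],
  [0,-125,0,0,-0.03,0,0],
])

```text
time: 5.25
ee_pos: [0.5647, -0.2019, 0.2172]
eef_rot: [0.474, 0.523, -0.472, 0.528]
ft_force: [0.6, -0.2, -0.5]
width: 0.0704
```

```bash
python3 - <<'E'
from h import *
import cv2
s=read_state();print(s['time'],s['ee_pos'],s['eef_rot'],s['joint_positions'],s['torque'],s['width'])
M=R.from_quat(s['eef_rot']).as_matrix();print(np.degrees(np.arctan2(M[1,2],M[0,2])))
a=camera('wrist')[:,:,::-1]
cv2.imwrite('pics/w2.png',a)
E
```

```text
5.25 [ 0.56470729 -0.20193123  0.2171718 ] [ 0.47432191  0.52325837 -0.47171772  0.52792215] [ 0.03723203  0.27313531  0.28031055  1.56202798 -0.07797567  1.30980692
 -1.13835369] [ 0.09071236  0.13064343 -0.02712726] 0.07041404962793982
-83.9735493065538
```

View pics/w2.png

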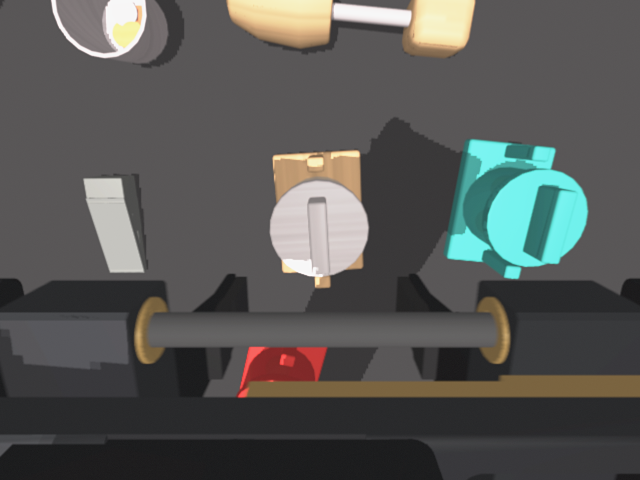

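The lid bar, (317,200)-(321,273), lies in line with both posts, (315,162) and (322,282). The lid is shut and released. Next I move above the plate.

arm_command([
  [0,0,3,-45,-0.06,0,0],
  [0,0,6,-90,-0.12,0,0],
  [0,0,9,-135,-0.18,0,0],
  [0,0,12,-180,-0.24,0,0],
  [0,0,16,-225,-0.3,0,0],
  [0,0,20,-270,-0.36,0,0],
  [0,0,24,-315,-0.42,0,0],
  [0,0,27,-360,-0.485,0,0],
  [0,0,29,-400,-0.485,0,0],
  [0,0,29,-421.7,-0.485,0,0],
])

```text
time: 6.3
ee_pos: [0.5452, 0.2254, 0.2106]
eef_rot: [0.331, 0.626, -0.332, 0.624]
ft_force: [-0.3, 0.7, 0.4]
width: 0.0869
```

arm_command([
  [0,20,0,0,0,0,0],
  [0,40,0,0,0,0,0],
  [0,40,0,0,0,0,0],
  [0,40,0,0,0,0,0],
])

```text
time: 6.7
ee_pos: [0.5466, 0.221, 0.1718]
eef_rot: [0.332, 0.624, -0.333, 0.623]
ft_force: [0.8, 0.8, 1.0]
width: 0.0866
```

```bash
python3 - <<'E'
from h import *
import cv2
s=read_state();print(s['time'],s['ee_pos'],s['joint_positions'],s['width'],s['joint_vel'].round(3) if hasattr(s['joint_vel'],'round') else '')
M=R.from_quat(s['eef_rot']).as_matrix();print(M.round(4),np.degrees(np.arctan2(M[1,2],M[0,2])))
a=camera('wrist')[:,:,::-1]
cv2.imwrite('pics/w3.png',a);cv2.imwrite('pics/w3c.png',cv2.resize(a[140:320,200:440],None,fx=3.3,fy=3.3,interpolation=cv2.INTER_CUBIC))
E
```

```text
6.7 [0.54658551 0.22098759 0.17180509] [-0.42743948  0.28831699 -0.04119278  1.62470357  0.01233336  1.23074657
 -1.45144038] 0.08664119080062711 [ 0.004 -0.02   0.001 -0.028  0.001  0.004  0.   ]
[[-1.800e-03  8.307e-01  5.567e-01]
 [-8.000e-04  5.567e-01 -8.307e-01]
 [-1.000e+00 -1.900e-03 -3.000e-04]] -56.1711049315428
```

View pics/w3.png

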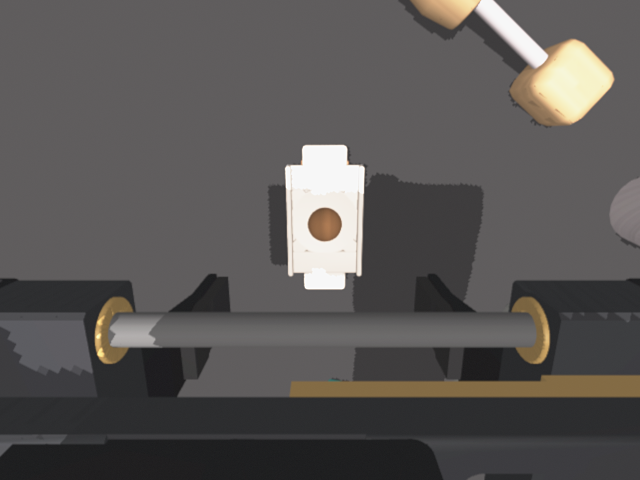

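View pics/w3c.png

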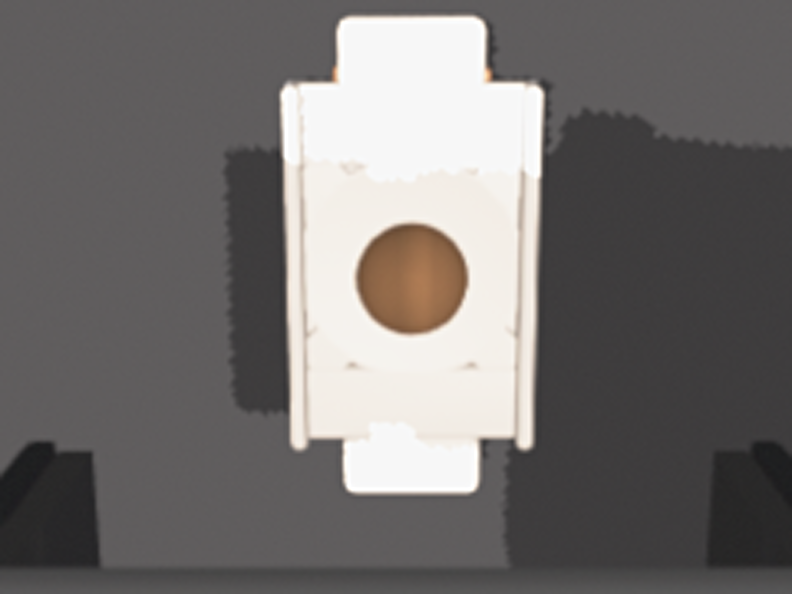

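```bash
python3 - <<'E'
from h import *
s=read_state();M=R.from_quat(s['eef_rot']).as_matrix()
f=lambda x,y,z:M.T@(onz('wrist',200+x/3.3,140+y/3.3,z,s)-s['ee_pos'])*1000
for p in((290,445,.036),(535,445,.036),(281,85,.036),(545,85,.036),(412,278,.038),(412,16,.027),(412,493,.027)):print(p,f(*p).round(1))
E
```

```text
(290, 445, 0.036) [136.8 -43.9 -28.3]
(535, 445, 0.036) [136.8 -43.9  35.2]
(281, 85, 0.036) [136.8  48.  -28.2]
(545, 85, 0.036) [136.8  48.   35. ]
(412, 278, 0.038) [134.8   1.    3.2]
(412, 16, 0.027) [145.8  63.8   3.2]
(412, 493, 0.027) [145.8 -61.1   3.4]
```

The plate is square in the wrist view. Its wall edges are at u≈286 and 364 and the ball is at (325,224), so the centre is 3 mm along tool z and 2 mm along y. I correct and go down.

arm_command([
  [0,30,1.7,3.3,0,0,0],
  [0,60,1.7,3.3,0,0,0],
  [0,90,1.7,3.3,0,0,0],
  [0,90,1.7,3.3,0,0,0],
  [0,90,1.7,3.3,0,0,0],
  [0,90,1.7,3.3,0,0,0],
], newtons=15)

```text
time: 7.35
ee_pos: [0.5516, 0.2201, 0.0849]
eef_rot: [0.334, 0.623, -0.332, 0.625]
ft_force: [-0.5, -0.5, -0.0]
width: 0.0872
```

```bash
python3 - <<'E'
from h import *
import cv2
s=read_state();print(s['time'],s['ee_pos'])
M=R.from_quat(s['eef_rot']).as_matrix();print(M.round(4))
# plate centre from previous view
P=np.array([0.54658551,0.22098759,0.17180509])+np.array([[-1.8e-3,.8307,.5567],[-8e-4,.5567,-.8307],[-1,-1.9e-3,-3e-4]])@[.1448,.0017,.0033]
print(P,(M.T@(P-s['ee_pos'])*1000).round(1))
cv2.imwrite('pics/w4.png',camera('wrist')[:,:,::-1]);
b=camera('side')[:,:,::-1];cv2.imwrite('pics/d4.png',cv2.resize(b[280:440,80:290],None,fx=3.5,fy=3.5,interpolation=cv2.INTER_CUBIC))
E
```

```text
7.35 [0.55160977 0.22009489 0.08494689]
[[ 3.000e-03  8.306e-01  5.569e-01]
 [ 1.400e-03  5.569e-01 -8.306e-01]
 [-1.000e+00  3.300e-03  5.000e-04]]
[0.54957417 0.21907683 0.02700087] [57.9 -2.4 -0.3]
```

View pics/w4.png

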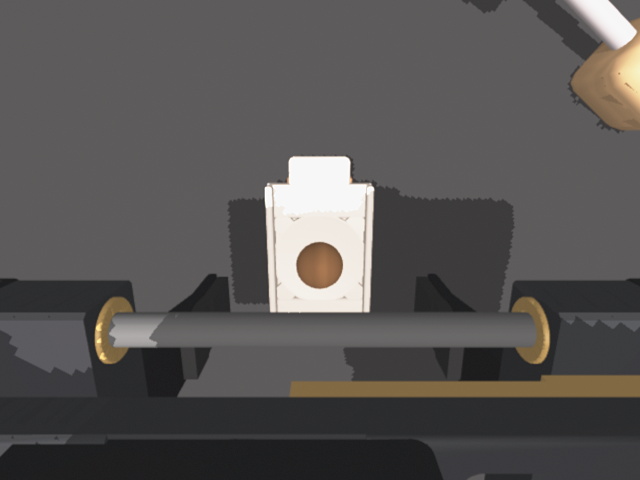

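View pics/d4.png

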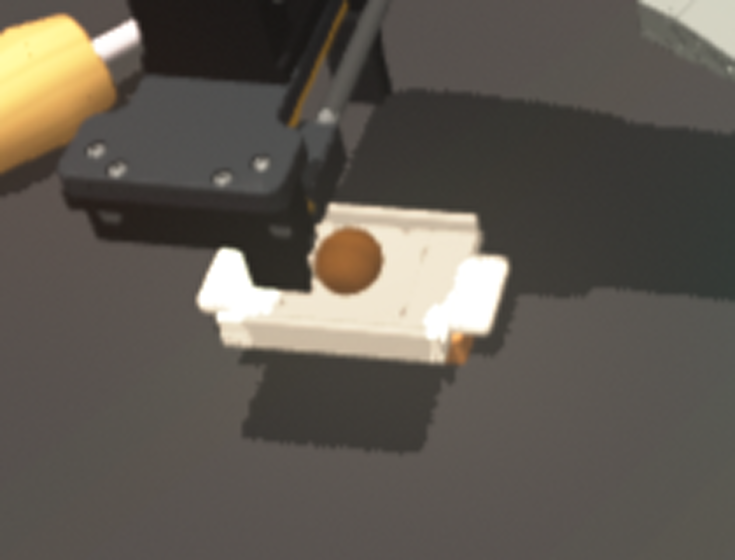

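The wall edges, u=268 and 373, now straddle the centre (321), so the plate is centred between the fingers. I descend and close gently.

arm_command([
  [0,20,-1,0,0,0,0],
  [0,40,-1,0,0,0,0],
  [0,58,-1,0,0,0,0],
  [0,70,-1,0,0,0,0],
  [0,74,-1,0,0,0,0],
  [0,74,-1,0,0,0,0],
  [0,74,-1,0,0,0,0],
  [40,74,-1,0,0,0,0],
  [50,74,-1,0,0,0,0],
  [60,74,-1,0,0,0,0],
], newtons=10)

```text
time: 8.45
ee_pos: [0.5497, 0.2191, 0.009]
eef_rot: [0.333, 0.624, -0.333, 0.624]
ft_force: [-0.1, -0.5, 0.2]
width: 0.0712
```

```bash
python3 - <<'E'
from h import *
import cv2
s=read_state();print(s['time'],s['ee_pos'],s['ft_force'],s['width'])
M=R.from_quat(s['eef_rot']).as_matrix();print(M.round(4))
cv2.imwrite('pics/w5.png',camera('wrist')[:,:,::-1]);
b=camera('side')[:,:,::-1];cv2.imwrite('pics/d5.png',cv2.resize(b[280:440,80:290],None,fx=3.5,fy=3.5,interpolation=cv2.INTER_CUBIC))
E
```

```text
8.45 [0.54965403 0.2190869  0.00896619] [-0.0561483  -0.54971919  0.24945688] 0.07120138282277226
[[ 6.000e-04  8.305e-01  5.570e-01]
 [ 2.000e-04  5.570e-01 -8.305e-01]
 [-1.000e+00  6.000e-04  1.000e-04]]
```

View pics/w5.png

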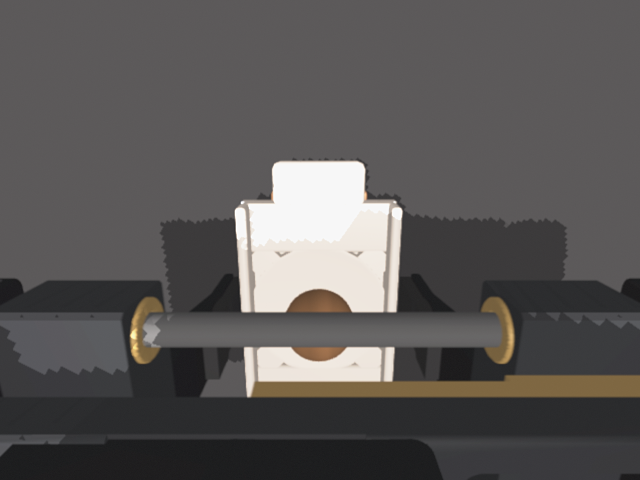

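View pics/d5.png

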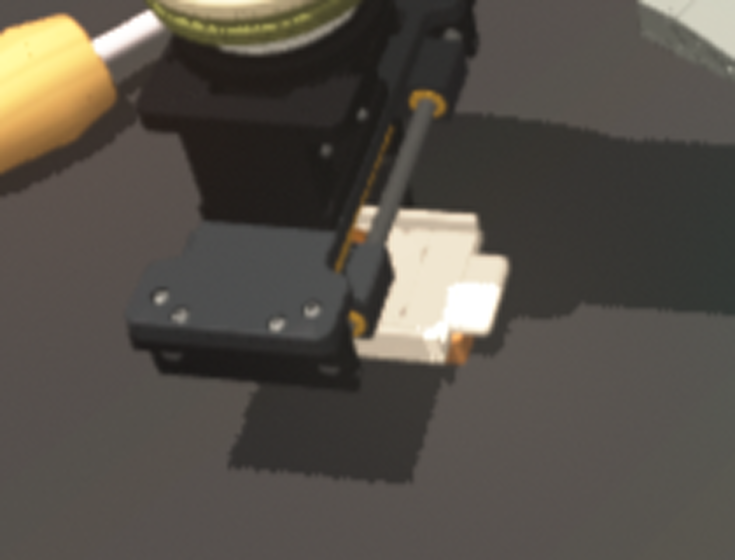

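The fingers straddle the walls (u 238 to 402) with the ball still in the middle. I close in small steps.

arm_command([
  [62,0,0,0,0,0,0],
  [66,0,0,0,0,0,0],
  [70,0,0,0,0,0,0],
  [74,0,0,0,0,0,0],
  [78,0,0,0,0,0,0],
  [84,0,0,0,0,0,0],
  [90,0,0,0,0,0,0],
  [100,0,0,0,0,0,0],
])

```text
time: 9.35
ee_pos: [0.5495, 0.219, 0.0086]
eef_rot: [0.333, 0.624, -0.333, 0.624]
ft_force: [0.9, 0.8, -0.0]
width: 0.0617
```

arm_command([
  [255,0,0,0,0,0,0],
  [255,0,0,0,0,0,0],
  [255,0,0,0,0,0,0],
  [255,0,0,0,0,0,0],
  [255,0,0,0,0,0,0],
], newtons=20)

```text
time: 9.85
ee_pos: [0.5494, 0.219, 0.0085]
eef_rot: [0.333, 0.624, -0.333, 0.624]
ft_force: [-0.3, 1.1, -0.7]
width: 0.0618
```

```bash
python3 - <<'E'
from h import *
import cv2
s=read_state();print(s['time'],s['ee_pos'],s['ft_force'],s['width'])
M=R.from_quat(s['eef_rot']).as_matrix();print(M.round(4))
cv2.imwrite('pics/w6.png',camera('wrist')[:,:,::-1]);
E
```

```text
9.85 [0.54943874 0.21896763 0.00853826] [-0.25419028  1.13919454 -0.66921291] 0.06181050424765368
[[ 0.      0.8305  0.557 ]
 [-0.      0.557  -0.8305]
 [-1.     -0.      0.    ]]
```

View pics/w6.png

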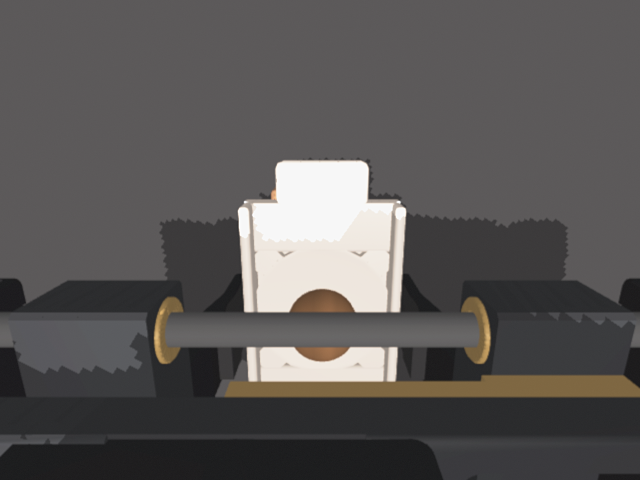

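Gripped: the opening is 61.8 mm and the ball is at (322,325), still central. I lift slowly with soft starts.

arm_command([
  [255,-0.5,0,0,0,0,0],
  [255,-1.5,0,0,0,0,0],
  [255,-3,0,0,0,0,0],
  [255,-5,0,0,0,0,0],
  [255,-8,0,0,0,0,0],
  [255,-12,0,0,0,0,0],
  [255,-16,0,0,0,0,0],
  [255,-19,0,0,0,0,0],
  [255,-20,0,0,0,0,0],
  [255,-20,0,0,0,0,0],
])

```text
time: 10.9
ee_pos: [0.5496, 0.2191, 0.0288]
eef_rot: [0.333, 0.624, -0.333, 0.624]
ft_force: [-0.0, -0.3, -1.9]
width: 0.0619
```

```bash
python3 - <<'E'
from h import *
import cv2
s=read_state();print(s['time'],s['ee_pos'],s['ft_force'],s['torque'],s['width'])
M=R.from_quat(s['eef_rot']).as_matrix();print(M.round(4))
cv2.imwrite('pics/w7.png',camera('wrist')[:,:,::-1]);
b=camera('side')[:,:,::-1];cv2.imwrite('pics/d7.png',cv2.resize(b[280:440,80:290],None,fx=3.5,fy=3.5,interpolation=cv2.INTER_CUBIC))
E
```

```text
10.9 [0.54957819 0.21908477 0.02879528] [-0.03627461 -0.33514774 -1.85183765] [ 0.0212349   0.10790256 -0.00173303] 0.061913931974794785
[[ 4.000e-04  8.305e-01  5.570e-01]
 [ 2.000e-04  5.570e-01 -8.305e-01]
 [-1.000e+00  4.000e-04  1.000e-04]]
```

View pics/w7.png

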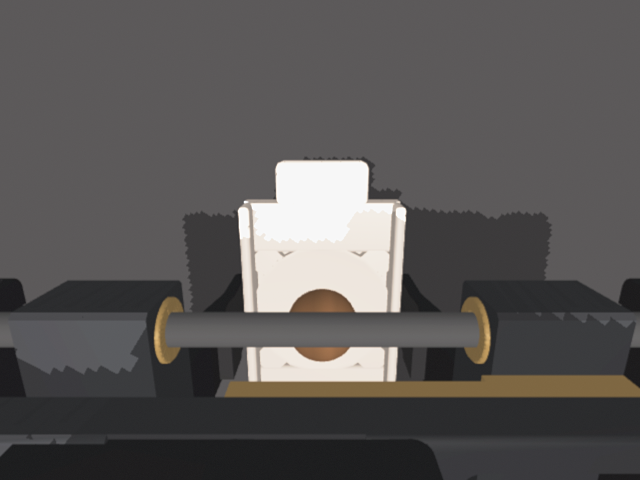

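View pics/d7.png

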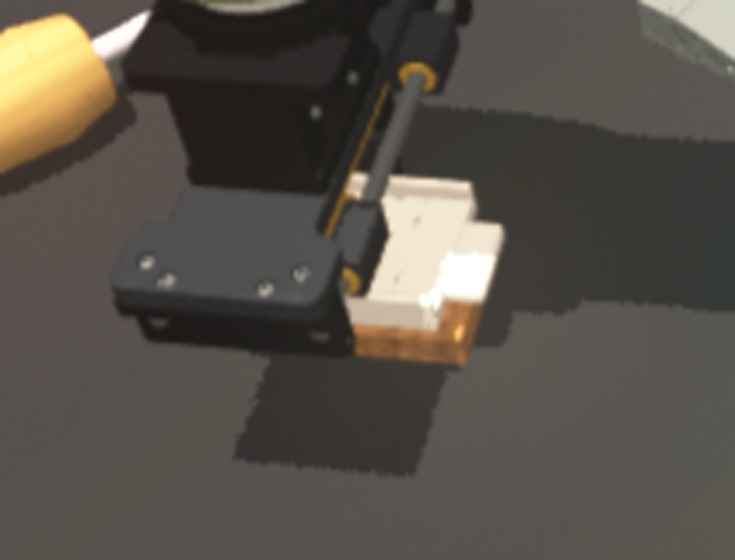

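The plate is off the cork and level in the gripper. I continue up.

arm_command([
  [255,-2,0,0,0,0,0],
  [255,-6,0,0,0,0,0],
  [255,-12,0,0,0,0,0],
  [255,-20,0,0,0,0,0],
  [255,-30,0,0,0,0,0],
  [255,-40,0,0,0,0,0],
  [255,-48,0,0,0,0,0],
  [255,-54,0,0,0,0,0],
  [255,-58,0,0,0,0,0],
  [255,-60,0,0,0,0,0],
])

```text
time: 12.0
ee_pos: [0.5495, 0.219, 0.0889]
eef_rot: [0.333, 0.624, -0.333, 0.624]
ft_force: [0.2, 0.4, -1.8]
width: 0.062
```

arm_command([
  [255,-1,0,0,0,0,0],
  [255,-4,0,0,0,0,0],
  [255,-9,0,0,0,0,0],
  [255,-15,0,0,0,0,0],
  [255,-21,0,0,0,0,0],
  [255,-26,0,0,0,0,0],
  [255,-30,0,0,0,0,0],
  [255,-32,0,0,0,0,0],
  [255,-32,0,0,0,0,0],
  [255,-32,0,0,0,0,0],
])

```text
time: 13.0
ee_pos: [0.5493, 0.2189, 0.1204]
eef_rot: [0.333, 0.624, -0.333, 0.624]
ft_force: [1.0, -0.7, -2.0]
width: 0.0618
```

```bash
python3 - <<'E'
from h import *
import cv2
s=read_state();print(s['time'],s['ee_pos'],s['ft_force'],s['torque'],s['width'],s['joint_positions'])
M=R.from_quat(s['eef_rot']).as_matrix();print(M.round(4))
cv2.imwrite('pics/w8.png',camera('wrist')[:,:,::-1]);
b=camera('side')[:,:,::-1];cv2.imwrite('pics/d8.png',cv2.resize(b[240:440,60:310],None,fx=3,fy=3,interpolation=cv2.INTER_CUBIC))
E
```

```text
13.0 [0.54933341 0.21893454 0.1203751 ] [ 0.98888884 -0.7101028  -2.00484103] [-0.01049023  0.10578402  0.00623712] 0.061809570786489625 [-0.42285112  0.33470976 -0.04077363  1.67778081  0.01481045  1.12965821
 -1.44775784]
[[-2.000e-04  8.305e-01  5.570e-01]
 [-1.000e-04  5.570e-01 -8.305e-01]
 [-1.000e+00 -3.000e-04 -0.000e+00]]
```

View pics/w8.png

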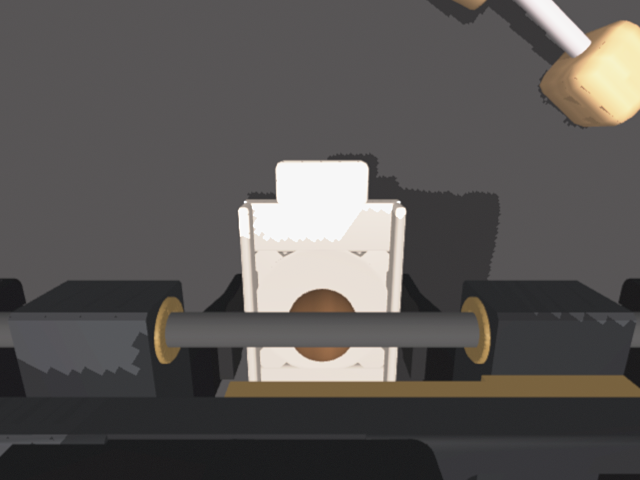

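View pics/d8.png

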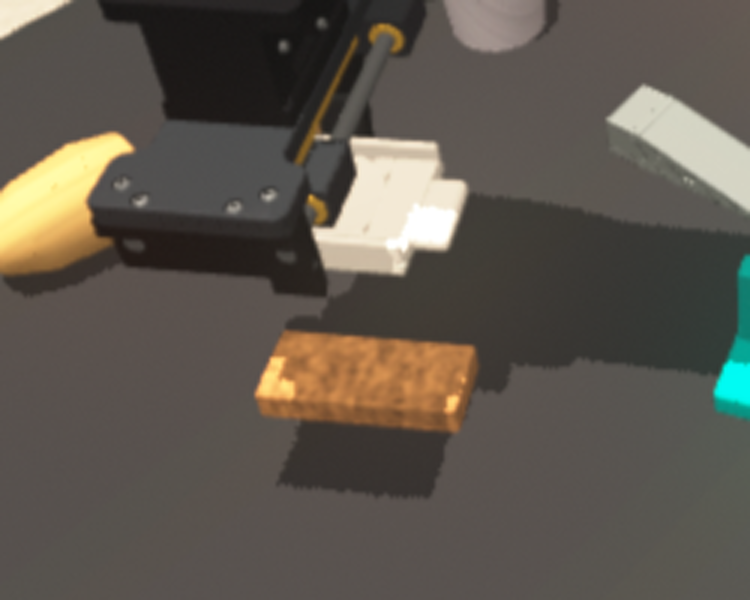

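Plate 0.139 m up, level, ball still central at (322,325). First I check the block's direction, then I turn.

```bash
python3 - <<'E'
from h import *
f=lambda x,y,z:onz('side',60+x/3,240+y/3,z)[:2]
e=[f(287,331,.018),f(477,346,.018),f(463,405,.018),f(260,390,.018)]
for a,b in((0,1),(3,2)):
    v=e[a]-e[b];print(np.degrees(np.arctan2(v[1],v[0])),np.linalg.norm(v))
print(np.mean(e,0))
E
```

```text
34.03182222814831 0.09798383437538369
34.56927991098238 0.1006096706514669
[0.54902864 0.21704437]
```

arm_command([
  [255,0,0,0,-0.01,0,0],
  [255,0,0,0,-0.03,0,0],
  [255,0,0,0,-0.06,0,0],
  [255,0,0,0,-0.1,0,0],
  [255,0,0,0,-0.15,0,0],
  [255,0,0,0,-0.2,0,0],
  [255,0,0,0,-0.25,0,0],
  [255,0,0,0,-0.3,0,0],
  [255,0,0,0,-0.35,0,0],
  [255,0,0,0,-0.4,0,0],
])

```text
time: 14.1
ee_pos: [0.5495, 0.2189, 0.1205]
eef_rot: [0.201, 0.678, -0.201, 0.678]
ft_force: [0.5, -0.3, -2.5]
width: 0.0618
```

arm_command([
  [255,0,0,0,-0.05,0,0],
  [255,0,0,0,-0.1,0,0],
  [255,0,0,0,-0.15,0,0],
  [255,0,0,0,-0.2,0,0],
  [255,0,0,0,-0.25,0,0],
  [255,0,0,0,-0.3,0,0],
  [255,0,0,0,-0.35,0,0],
  [255,0,0,0,-0.39,0,0],
  [255,0,0,0,-0.4,0,0],
  [255,0,0,0,-0.4,0,0],
])

```text
time: 15.1
ee_pos: [0.5495, 0.219, 0.1206]
eef_rot: [0.064, 0.704, -0.063, 0.704]
ft_force: [0.4, -0.3, -1.4]
width: 0.0617
```

```bash
python3 - <<'E'
from h import *
import cv2
s=read_state();print(s['time'],s['ee_pos'],s['ft_force'],s['torque'],s['width'],s['joint_positions'])
M=R.from_quat(s['eef_rot']).as_matrix();print(M.round(4),np.degrees(np.arctan2(M[1,2],M[0,2])))
cv2.imwrite('pics/w9.png',camera('wrist')[:,:,::-1])
E
```

```text
15.1 [0.54948442 0.21898501 0.12056642] [ 0.36295031 -0.30757895 -1.37927441] [-0.01953523 -0.02749222 -0.03829053] 0.06170986652786737 [-0.32726901  0.34038575 -0.156693    1.67191698  0.0575414   1.13366644
 -0.67936054]
[[ 1.000e-04  1.789e-01  9.839e-01]
 [ 1.000e-04  9.839e-01 -1.789e-01]
 [-1.000e+00  1.000e-04  1.000e-04]] -10.306300800086511
```

View pics/w9.png

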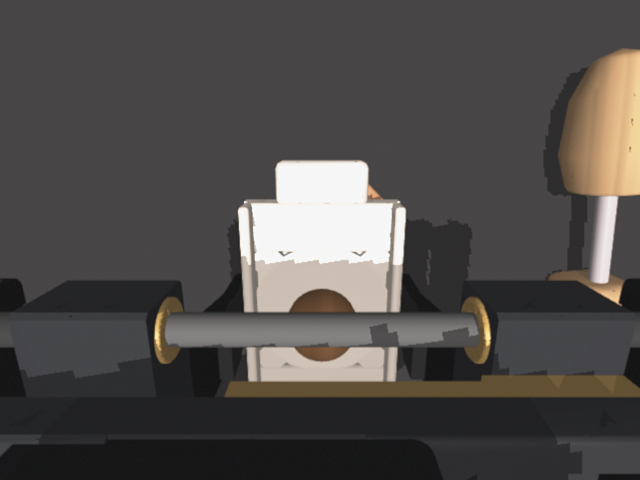

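The ball is unmoved at (322,325). I have 0.775 rad left to turn.

arm_command([
  [255,0,0,0,-0.01,0,0],
  [255,0,0,0,-0.03,0,0],
  [255,0,0,0,-0.06,0,0],
  [255,0,0,0,-0.1,0,0],
  [255,0,0,0,-0.15,0,0],
  [255,0,0,0,-0.2,0,0],
  [255,0,0,0,-0.25,0,0],
  [255,0,0,0,-0.3,0,0],
  [255,0,0,0,-0.35,0,0],
  [255,0,0,0,-0.4,0,0],
])

```text
time: 16.15
ee_pos: [0.5495, 0.219, 0.1206]
eef_rot: [-0.079, 0.703, 0.079, 0.703]
ft_force: [0.4, 0.2, -1.7]
width: 0.0617
```

arm_command([
  [255,0,0,0,-0.05,0,0],
  [255,0,0,0,-0.1,0,0],
  [255,0,0,0,-0.15,0,0],
  [255,0,0,0,-0.2,0,0],
  [255,0,0,0,-0.25,0,0],
  [255,0,0,0,-0.3,0,0],
  [255,0,0,0,-0.34,0,0],
  [255,0,0,0,-0.365,0,0],
  [255,0,0,0,-0.375,0,0],
  [255,0,0,0,-0.375,0,0],
])

```text
time: 17.15
ee_pos: [0.5495, 0.219, 0.1206]
eef_rot: [-0.207, 0.676, 0.207, 0.676]
ft_force: [0.1, 0.4, -2.2]
width: 0.0618
```

arm_command([
  [255,0,0,0,0,0,0],
  [255,0,0,0,0,0,0],
  [255,0,0,0,0,0,0],
  [255,0,0,0,0,0,0],
  [255,0,0,0,0,0,0],
  [255,0,0,0,0,0,0],
  [255,0,0,0,0,0,0],
  [255,0,0,0,0,0,0],
])

```text
time: 17.95
ee_pos: [0.5495, 0.219, 0.1206]
eef_rot: [-0.207, 0.676, 0.207, 0.676]
ft_force: [-0.7, 0.1, -1.5]
width: 0.0619
```

```bash
python3 - <<'E'
from h import *
import cv2
s=read_state();print(s['time'],s['ee_pos'],s['ft_force'],s['torque'],s['width'],s['joint_vel'])
M=R.from_quat(s['eef_rot']).as_matrix();print(M.round(4),np.degrees(np.arctan2(M[1,2],M[0,2])))
cv2.imwrite('pics/w10.png',camera('wrist')[:,:,::-1])
cv2.imwrite('pics/d10.png',camera('side')[:,:,::-1])
cv2.imwrite('pics/s10.png',camera('scene')[:,:,::-1])
E
```

```text
17.95 [0.54945115 0.21902588 0.12058275] [-0.7364518   0.05366001 -1.46504002] [-0.01152777  0.03265541  0.00209729] 0.06187936885961604 [ 0.00122079  0.00167778  0.00050182  0.00046622  0.00016894 -0.00220138
 -0.00108257]
[[ 1.000e-04 -5.605e-01  8.282e-01]
 [ 0.000e+00  8.282e-01  5.605e-01]
 [-1.000e+00 -0.000e+00  1.000e-04]] 34.08994567647274
```

View pics/w10.png

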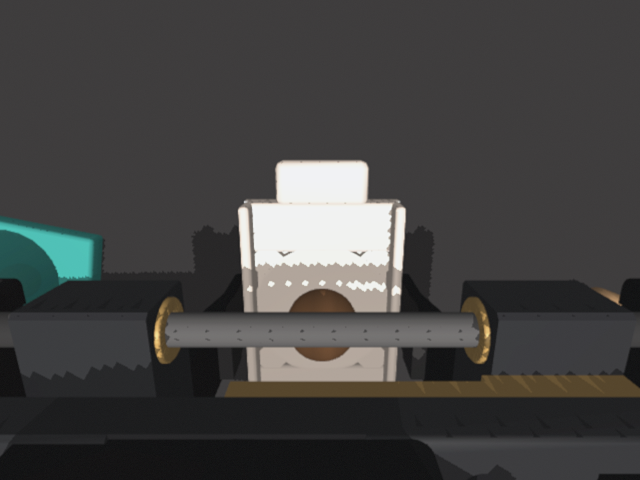

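View pics/d10.png

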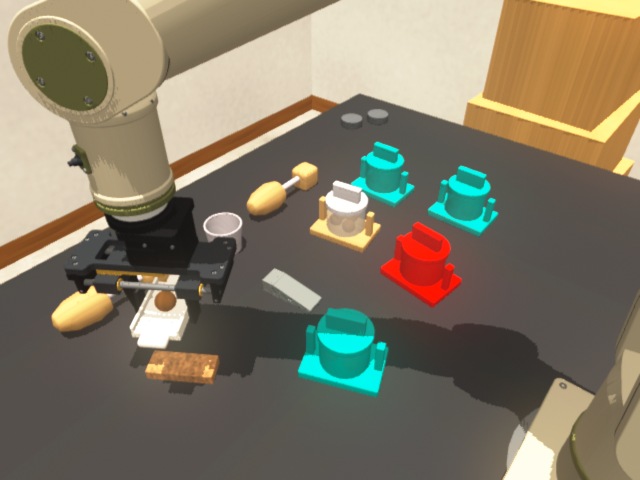

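View pics/s10.png

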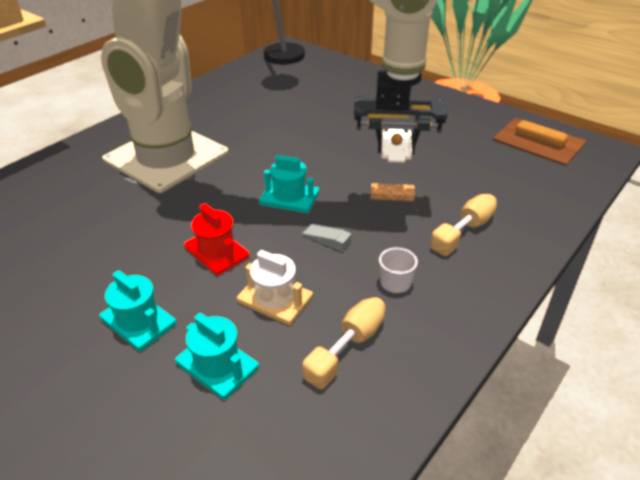

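The plate is level above the block with its ears across it, and the ball is central at (322,325) in the wrist view. The lid bar is in line with the posts, and the cup, wedge and inserts are where they were. I hand in.

```bash
python3 -c "
from bench import *
print(close_job())"
```

```text
the job is handed in; nothing more can be done
None
```

I screwed the clear jar's lid shut and let go. I then gripped the plate by its long walls, lifted it and turned it a quarter turn, and handed the job in at about 18 s while still holding it. No verdict was reported.

**Lid:** I turned it clockwise about 1.0 rad until the wrist torque jumped to 0.5 N m, then released it. In the picture after release, the bar lines up with both posts to about 1°.

**Plate at the end:**
- **Grip:** the finger opening is 61.9 mm, with 20 N commanded.
- **Height:** the centre is about 139 mm up, and about 2 mm sideways of the block centre.
- **Attitude:** the tool is level within 0.001 rad and at rest. Its lengthwise direction is at 124.1°, against the block's 34.0–34.6°, so it is square across the block to under 1°.

**Ball:** in the wrist pictures, it stayed at the same spot in the dish from the grasp to the end.

**Other objects:** the cup, wedge and inserts look unmoved in the last scene and side pictures. I checked this by eye only.

No check failed. The block centre from the last view differed by about 2 mm from the earlier plate estimate, which is within calibration accuracy.

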